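Step the beam attenuator down three clicks

TASK

Turn the bar-shaped handle on top of the square step attenuator exactly three clicks clockwise, as seen from above, without running on into the fourth click, and let go of it so that it rests in the third click. Leave the round knob of the round iris unit beside it as it is set.

Things in the scene. Friction and masses are not known exactly. Their poses are not given: they have to be found in the camera images.
- attenuator: Fixed square aluminium housing 84 x 84 x 44 mm high; origin under its centre, z up. On top a black scale disc (72 mm) with white ticks and the black selector; black 30 mm beam ports on its +x and -x sides. Place and yaw vary; left or right of the iris unit. A tall microscope stands to the right (x over 0.5, y under -0.25 m): swing the arm past it drawn in, within 0.42 m of the base.
- selector_grip (a point): Grip point on the selector's vertical axis, 76 mm above the worktop. Selector: black disc 52 mm wide with an upright bar 48 mm long, 14 mm thick; the bar's top is 10 mm above this point, the disc's top 23 mm below it. Its frame turns with it: x along the bar (white pointer line at the -x end), y across the bar, z up.
- selector (a joint): Selector angle (rad): 0 at the start, in a click; grows clockwise seen from above. A click every 24 degrees (0.419 rad, one white tick each): three clicks are 72 degrees (1.257 rad). Stops three clicks back and six on. About 0.1 N m carries it over a click; let go, it springs into the nearest click.
- iris_top (a point): Centre of the top of the round fluted knob of the iris unit, 76 mm above the worktop. The knob is black, 41 mm in diameter and 30 mm high, on a fixed round aluminium body 70 mm in diameter and 44 mm high with an 80 mm foot. Not to be turned.
- iris_knob (a joint): Angle of the iris unit's round knob in rad, 0 at the start, clockwise from above positive; it turns freely with light friction, without clicks.

How it is judged (in metres and radians):
At the end, for the whole second after the job is handed in: The selector stands still in the third click clockwise from its start: at 72 degrees, within 10 degrees (value of joint selector between 1.082 and 1.431 rad and velocity of joint selector between -0.05 and 0.05 rad/s); the robot touches nothing.
It fails at once if the selector runs on into the fourth click (past 86 degrees) (value of joint selector above 1.5 rad).
It fails at once if the round knob of the iris unit is turned by more than 10 degrees (value of joint iris_knob above 0.175 rad or value of joint iris_knob below -0.175 rad).
It also fails if it takes over 37 s, if anything falls off the work surface, if the arm or the gripper's body presses on something with over 40 N, if the wrist force passes 120 N, or if a joint passes its speed limit or range.

ROBOT

A 6-joint arm with a two-finger parallel gripper is mounted at the origin on a cart in front of the work surface, level with it; the furniture and walls round the work are solid. World frame = base frame: x ahead of the robot, y to its left, z up, the work surface at z = 0. Lengths are in mm, angles in degrees, forces in N, time in s.
With the tool pointing down it reaches from about 275 to 850 mm from the base axis. Payload 5.2 kg.
Tool frame: the origin (TCP) lies midway between the tips of the shut fingers; the grasp point (between the pads) lies behind it (env.pinch_z is the z of the grasp point in the tool frame, in mm); z points along the fingers, y is the line along which they close (so a half turn about z gives the same grasp; the last joint's range is limited). The gripper opens to 85 mm and grips with 20 to 120 N. Pads are 22 mm wide; open, the fingers measure 114 mm over their backs; the gripper's body (76 mm by 85 mm) begins 54 mm behind the grasp point. The pads swing forward as they close: fully open they stand 13 mm farther back than shut.
Start: joints at [53.869, 14.817, 87.949, -0, 77.235, -11.62], TCP at [228.158, 500.449, 231.31] pointing down, gripper open.
Joint ranges: [-179.93, 179.93], [-52.35, 119.4], [10.71, 147.94], [-69.91, 249.91], [12.55, 155.21], [-178.61, 178.61]. Speed limits (degrees/s): [147.25, 147.25, 180, 180, 180, 180].

INTERFACE

Orientations are given as a 3x3 rotation matrix whose columns are the frame's x, y, z axes.
In Python, from station import sensors, vision, env gives the robot as it stands.
- The arm moves only by the shell command python3 -m jog 'ROWS' [FORCE]. ROWS is JSON, a list of rows, each a list of 7 numbers: the shift along the tool's x, y, z in mm, then the turn, a rotation vector about the tool's x, y, z in degrees, then the closure, from -1 (fully open) to 1 (shut). In form: [[dx, dy, dz, wx, wy, wz, fingers], ...]. A call has exactly 10 rows; each row is the pose to reach, as a shift and turn from the pose commanded when the call began, along the tool's axes at that moment; what a row does not reach only later rows make up. A row lasts 1/8 s, in which the tool goes at most 62.5 mm and 10.7 degrees, less where a joint would pass 70% of its speed; a pose out of reach is approached as far as the arm can. A call with a gripper value outside its range is refused whole. The fingers move at their own pace and stop on an object; FORCE is the grip in N (left out, the last holds). Time passes only in rows, so rows that repeat a pose let the fingers close, or fill a call up. It gives the time, the measured TCP pose, the force, the opening and the grip force at its end, in the units of the state.
- sensors.read_state(): the state, without advancing time (a new reading comes with each control period).
- vision.camera(name): name is "side" or "top"; returns (picture, depth): 384x512x3 uint8, blue, green, red; 384x512 float32, mm along the optical axis (not along the pixel's ray), 0 where there is no reading.
- vision.get_calibration(name): a dict with "fx", "fy", "cx", "cy" (pixels), "eye" and "attitude" of the camera in the world. Camera axes: x right, y up, looking along -z (the intrinsics and any distortion apply to the point x, -y, -z); pixel columns grow to the right and rows downward; lengths in mm; the calibration is good to about 2 mm. A picture is of the moment at which its call begins. get_calibration takes no time and is no camera call.
- env.sign_off(): hands the job in; it is judged then, once.
The state is a dict: "time_s": time; "joint_pos": joint angles; "qd": joint speeds; "effort": joint torques, N m; "eef_pos": TCP position; "tool_rot": TCP orientation; "wrist_force": force on the tool from outside, world axes, zero at the start; "torque": the same for the moment, N m; "width": finger opening in mm; "grip_force": force on a finger pad.
Only numpy, scipy, OpenCV 4.12 (cv2) and the standard library are available. Lean on these libraries where they do the work, as an engineer would, in place of code of your own. Each camera call takes 0.05 s, during which the arm holds its last target. There are 200 camera calls.

## Working session

There is one attempt and no reset: what is moved stays moved. The work goes in short steps, Python scripts to look and compute and a shell command to move; the robot and the scene stay as the last step left them, time stands still between calls to the robot, and variables do not carry over. Pictures are saved under pics/ and viewed, at most 10 in all, crops included, and the job is handed in when it is done.

```bash
mkdir -p pics; python3 - <<'E'
from station import sensors, vision, env
import cv2,numpy as np
print(env.pinch_z, sensors.read_state())
for n in("top","side"):
    p,d=vision.camera(n); cv2.imwrite(f"pics/{n}0.png",p); np.savez(f"{n}0.npz",p=p,d=d); print(n,vision.get_calibration(n))
E
```

```text
-18.700000000000003 {'time_s': 0.0, 'joint_pos': array([ 5.38686251e+01,  1.48617417e+01,  8.80128767e+01, -1.94729289e-03,
        7.72375334e+01, -1.16170360e+01]), 'qd': array([-0.01618209, -0.09166211, -0.01124986, -0.01169218,  0.012347  ,
       -0.04900788]), 'effort': array([-1.94575776e-03, -4.46036196e+01, -2.90566903e+01, -5.70770007e-04,
        1.18295092e-02, -4.43462312e-06]), 'eef_pos': array([227.83568831, 499.97336301, 230.43881674]), 'tool_rot': array([[-9.09860386e-01,  4.14913012e-01, -1.12739688e-03],
       [ 4.14914386e-01,  9.09859050e-01, -1.60048581e-03],
       [ 3.61709869e-04, -1.92399182e-03, -9.99998084e-01]]), 'wrist_force': array([0.35539742, 0.36489242, 0.32119423]), 'torque': array([ 0.03077047, -0.0160159 ,  0.00678096]), 'grip_force': 0.0, 'width': 84.95364103190776}
top {'fx': 407.18520189655163, 'fy': 407.18520189655163, 'cx': 257.1230662598061, 'cy': 190.9819178824415, 'eye': array([377.51619122, 198.45965372, 917.93878205]), 'attitude': array([[-0.02233073,  0.98965744, -0.14170214],
       [-0.99945495, -0.01865179,  0.02723796],
       [ 0.02431325,  0.14223315,  0.98953454]])}
side {'fx': 350.23709259834897, 'fy': 350.23709259834897, 'cx': 252.17055336864476, 'cy': 193.37803519989146, 'eye': array([ 301.79573473, -522.88956503,  481.11149054]), 'attitude': array([[ 0.9743474 ,  0.09186751, -0.20544464],
       [-0.22423467,  0.47389822, -0.85155111],
       [ 0.01912996,  0.87577442,  0.48234138]])}
```

View pics/top0.png

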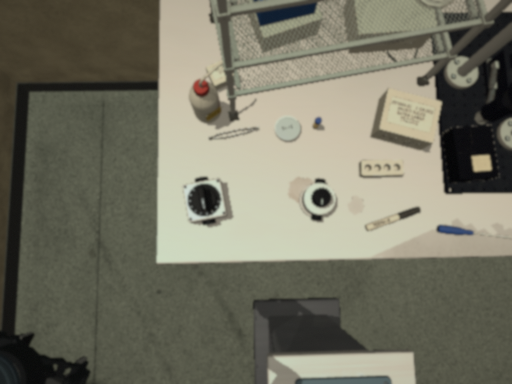

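View pics/side0.png

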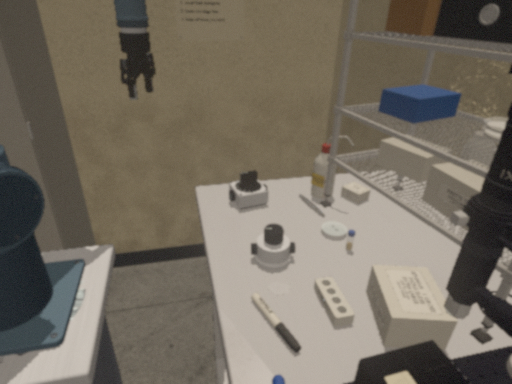

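The top view shows the attenuator at about (205,200) and the iris unit at (320,199). The side view shows the attenuator at about (249,190) and the iris at (273,245). Next I'll zoom in on the selector and measure it.

```bash
cat > h.py <<'E'
import numpy as np,cv2
from station import vision
def ray(n,uv,z):
    c=vision.get_calibration(n); u,v=uv
    d=c["attitude"]@np.array([(u-c["cx"])/c["fx"],-(v-c["cy"])/c["fy"],-1.])
    return c["eye"]+d*(z-c["eye"][2])/d[2]
def pix(n,P):
    c=vision.get_calibration(n); q=c["attitude"].T@(np.array(P)-c["eye"])
    return c["cx"]-c["fx"]*q[0]/q[2], c["cy"]+c["fy"]*q[1]/q[2]
E
python3 - <<'E'
from h import *
f=np.load("top0.npz");p,d=f["p"],f["d"]
cv2.imwrite("pics/c.png",cv2.resize(p[170:230,175:235],None,fx=10,fy=10,interpolation=cv2.INTER_CUBIC))
s=np.load("side0.npz")["p"]
g=cv2.cvtColor(p,cv2.COLOR_BGR2GRAY)
# points with height from depth near attenuator
c=vision.get_calibration("top")
v,u=np.mgrid[170:230,175:235]; D=d[170:230,175:235]
q=np.stack([(u-c["cx"])/c["fx"]*D,-(v-c["cy"])/c["fy"]*D,-D],-1)@c["attitude"].T+c["eye"]
for lo,hi in((76,100),(60,75),(47,59),(38,47)):
    m=(q[...,2]>lo)&(q[...,2]<hi)&(D>0)
    if m.sum()>3: r=cv2.minAreaRect(q[m][:,:2].astype(np.float32)); print(lo,m.sum(),q[m].mean(0),r)
m=((g>150)[170:230,175:235]&(q[...,2]>35)).astype(np.uint8)
pts=np.argwhere(m)[:,::-1]+[175,170]
W=np.array([ray("top",t,44)[:2] for t in pts],np.float32); print("housing",cv2.minAreaRect(W))
# disc (dark) blob on z=44
k=((g<90)[170:230,175:235]).astype(np.uint8)
n,l,st,ce=cv2.connectedComponentsWithStats(k); print(st[1:],ce[1:]+[175,170])
E
```

```text
76 161 [486.73041949 288.33574548  84.98591451] ((487.3642272949219, 288.7356872558594), (47.817630767822266, 14.07707405090332), 10.258563041687012)
60 17 [481.70826073 282.66599012  66.84252272] ((485.5034484863281, 282.07080078125), (10.118646621704102, 45.37711715698242), 85.28797149658203)
47 348 [486.31754528 288.24504092  51.70892278] ((487.2129211425781, 286.55438232421875), (72.60569763183594, 77.49351501464844), 7.506646633148193)
38 973 [485.66658779 287.53296737  43.77740653] ((487.5690002441406, 288.9072265625), (103.56523895263672, 83.97660827636719), 9.66549301147461)
housing ((482.98541259765625, 292.19677734375), (102.09444427490234, 124.48301696777344), 72.7139892578125)
[[ 21   8  11   3  24]
 [ 14  15  31  30 704]
 [ 27  49  14   6  61]] [[200.66666667 178.91666667]
 [204.10227273 199.140625  ]
 [208.98360656 221.31147541]]
```

View pics/c.png

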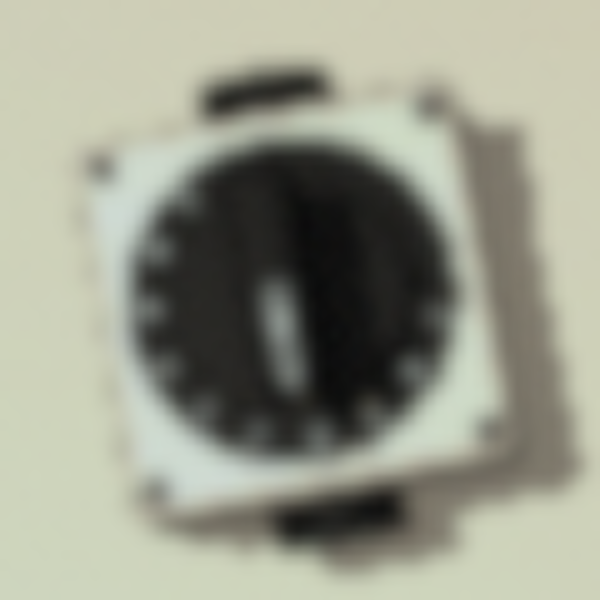

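Zoomed, the bar's pointer line runs toward (285,390) in the crop and points back to the robot, leaning about 10°. Depth gives the bar top at z = 85 mm (86 expected) and a size of 47.8 x 14.1 mm (48 x 14 expected). Its centre is at (487.4, 288.7) with a yaw of 10.3°. I'm moving above it with the tool y axis across the bar.

```bash
python3 -m jog '[[-45,-12,0,0,0,-5,-1],[-90,-24,0,0,0,-10,-1],[-135,-36,10,0,0,-15,-1],[-180,-48,20,0,0,-20,-1],[-225,-60,40,0,0,-25,-1],[-265,-70,60,0,0,-30,-1],[-295,-78,75,0,0,-34.8,-1],[-324,-85,80,0,0,-34.8,-1],[-324,-85,80,0,0,-34.8,-1],[-324,-85,80,0,0,-34.8,-1]]' 30
python3 - <<'E'
from h import *
from station import sensors
s=sensors.read_state();print(s["eef_pos"],np.degrees(np.arctan2(*s["tool_rot"][1::-1,1])),s["joint_pos"],s["wrist_force"],s["width"])
for n in("side",):
    p,_=vision.camera(n)
    u,v=map(int,pix(n,[487,289,90])); print(u,v)
    cv2.imwrite(f"pics/{n}1.png",cv2.resize(p[v-70:v+50,u-70:u+70],None,fx=5,fy=5))
E
```

```text
time_s: 1.35
eef_pos: [487.1, 288.8, 151.0]
tool_rot: [[-0.984, -0.178, -0.001], [-0.178, 0.984, 0.0], [0.001, 0.0, -1.0]]
wrist_force: [0.5, -0.4, 0.2]
width: 85.0
grip_force: 0.0
[487.10000081 288.83874649 151.0460044 ] 100.26453780990708 [ 1.93689586e+01  2.02337936e+01  9.21539115e+01  2.52585669e-02
  6.76719669e+01 -8.09051948e+01] [ 0.48221462 -0.36144195  0.1566474 ] 84.96207731190967
248 170
```

View pics/side1.png

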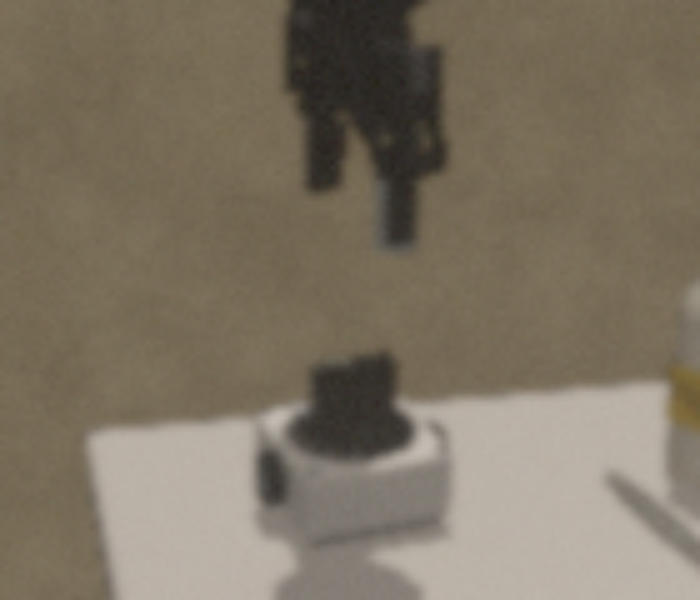

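The open gripper's tips, at crop (320,185) and (395,245), straddle the bar, whose top is at (352,360). Next I lower it and close the fingers.

```bash
python3 -m jog '[[0,0,25,0,0,0,-1],[0,0,50,0,0,0,-1],[0,0,70,0,0,0,-1],[0,0,83,0,0,0,-1],[0,0,91,0,0,0,-1],[0,0,91,0,0,0,-0.3],[0,0,91,0,0,0,0.2],[0,0,91,0,0,0,0.4],[0,0,91,0,0,0,0.5],[0,0,91,0,0,0,0.6]]' 30
python3 -m jog '[[0,0,0,0,0,0,1],[0,0,0,0,0,0,1],[0,0,0,0,0,0,1],[0,0,0,0,0,0,1],[0,0,0,0,0,0,1],[0,0,0,0,0,0,1],[0,0,0,0,0,0,1],[0,0,0,0,0,0,1],[0,0,0,0,0,0,1],[0,0,0,0,0,0,1]]'
```

```text
time_s: 2.65
eef_pos: [487.8, 288.7, 60.5]
tool_rot: [[-0.984, -0.179, 0.0], [-0.179, 0.984, 0.0], [-0.0, 0.0, -1.0]]
wrist_force: [-1.3, 0.3, -0.7]
width: 17.0
grip_force: 0.0
time_s: 3.9
eef_pos: [487.6, 289.7, 60.7]
tool_rot: [[-0.984, -0.179, 0.0], [-0.179, 0.984, 0.002], [-0.001, 0.002, -1.0]]
wrist_force: [-2.0, 4.9, 1.9]
width: 13.2
grip_force: 34.6
```

The bar is held: width is about 14 mm and the side force is small. I'll ease 0.7 mm sideways and turn 48° in gentle steps.

```bash
python3 -m jog '[[0,0.7,0,0,0,5,1],[0,0.7,0,0,0,10,1],[0,0.7,0,0,0,15,1],[0,0.7,0,0,0,20,1],[0,0.7,0,0,0,26,1],[0,0.7,0,0,0,32,1],[0,0.7,0,0,0,38,1],[0,0.7,0,0,0,44,1],[0,0.7,0,0,0,48,1],[0,0.7,0,0,0,48,1]]'
python3 - <<'E'
from h import *
from station import sensors
s=sensors.read_state();print(np.degrees(np.arctan2(*s["tool_rot"][1::-1,1])),s["wrist_force"],s["torque"],s["width"])
E
```

```text
time_s: 5.15
eef_pos: [487.3, 289.0, 60.7]
tool_rot: [[-0.792, 0.611, -0.0], [0.611, 0.792, -0.001], [-0.0, -0.001, -1.0]]
wrist_force: [-2.0, -1.0, 5.7]
width: 13.5
grip_force: 35.1
52.32640605892478 [-1.96894717 -1.03556752  5.68301812] [-0.33927507  0.50590974 -0.04073349] 13.470938361530099
```

The tool has followed 48° with small forces. I turn the last 24°, then pause to check before letting go.

```bash
python3 -m jog '[[0,0,0,0,0,4,1],[0,0,0,0,0,8,1],[0,0,0,0,0,12,1],[0,0,0,0,0,16,1],[0,0,0,0,0,20,1],[0,0,0,0,0,23,1],[0,0,0,0,0,24,1],[0,0,0,0,0,24,1],[0,0,0,0,0,24,1],[0,0,0,0,0,24,1]]'
python3 - <<'E'
from h import *
from station import sensors
s=sensors.read_state();print(np.degrees(np.arctan2(*s["tool_rot"][1::-1,1])),s["wrist_force"],s["torque"],s["width"])
p,_=vision.camera("side")
u,v=map(int,pix("side",[487,289,70]))
cv2.imwrite("pics/side2.png",cv2.resize(p[v-50:v+40,u-55:u+55],None,fx=6,fy=6))
E
```

```text
time_s: 6.4
eef_pos: [486.9, 288.7, 60.7]
tool_rot: [[-0.475, 0.88, -0.001], [0.88, 0.475, -0.001], [-0.001, -0.002, -1.0]]
wrist_force: [-3.1, -1.6, 7.1]
width: 13.2
grip_force: 35.3
28.37910036822095 [-3.14218375 -1.58932399  7.1151588 ] [-0.46609541  0.70410248  0.00881486] 13.155061368087368
```

View pics/side2.png

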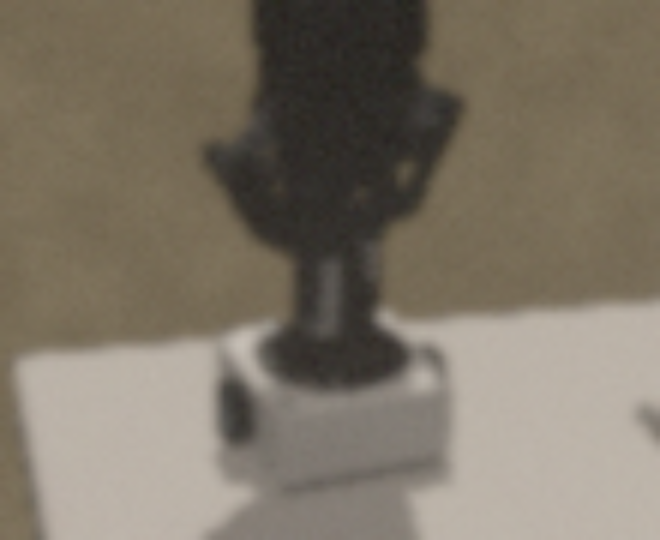

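The fingers still hold the bar at crop (335,290), and the tool has turned 71.9° in total. I open the fingers and rise straight up.

```bash
python3 -m jog '[[0,0,0,0,0,0,0.6],[0,0,0,0,0,0,0.4],[0,0,0,0,0,0,0],[0,0,0,0,0,0,-0.5],[0,0,0,0,0,0,-1],[0,0,0,0,0,0,-1],[0,0,0,0,0,0,-1],[0,0,0,0,0,0,-1],[0,0,-15,0,0,0,-1],[0,0,-40,0,0,0,-1]]'
python3 -m jog '[[0,0,-30,0,0,0,-1],[0,0,-70,0,0,0,-1],[20,-50,-100,0,0,0,-1],[40,-100,-120,0,0,0,-1],[60,-150,-130,0,0,0,-1],[80,-200,-130,0,0,0,-1],[80,-200,-130,0,0,0,-1],[80,-200,-130,0,0,0,-1],[80,-200,-130,0,0,0,-1],[80,-200,-130,0,0,0,-1]]'
python3 - <<'E'
from h import *
p,d=vision.camera("top")
c=vision.get_calibration("top")
v,u=np.mgrid[170:230,175:235]; D=d[170:230,175:235]
q=np.stack([(u-c["cx"])/c["fx"]*D,-(v-c["cy"])/c["fy"]*D,-D],-1)@c["attitude"].T+c["eye"]
m=(q[...,2]>76)&(q[...,2]<100)&(D>0)
print(m.sum(),cv2.minAreaRect(q[m][:,:2].astype(np.float32)))
cv2.imwrite("pics/top3.png",cv2.resize(p[130:250,150:350],None,fx=4,fy=4,interpolation=cv2.INTER_CUBIC))
E
```

```text
time_s: 7.7
eef_pos: [487.1, 289.2, 100.8]
tool_rot: [[-0.474, 0.881, -0.002], [0.881, 0.474, -0.001], [0.0, -0.002, -1.0]]
wrist_force: [0.7, 0.9, 0.3]
width: 85.4
grip_force: 0.0
time_s: 8.95
eef_pos: [274.5, 265.1, 230.2]
tool_rot: [[-0.473, 0.881, -0.0], [0.881, 0.473, -0.0], [-0.0, -0.001, -1.0]]
wrist_force: [0.1, -1.0, -0.0]
width: 85.5
grip_force: 0.0
167 ((487.3617248535156, 288.82550048828125), (13.952314376831055, 47.774044036865234), 28.436513900756836)
```

View pics/top3.png

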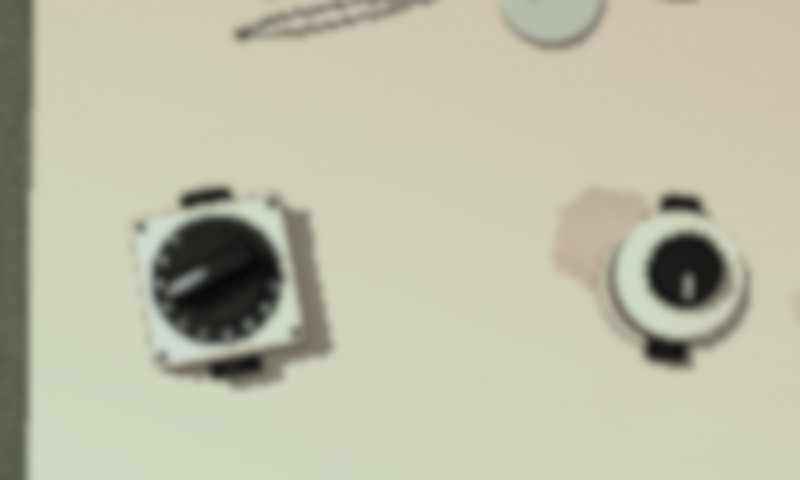

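The pointer at (185,282) now points left, three ticks clockwise. The bar axis is at -61.6°, against 10.3° at the start, so it turned 71.8°. The iris knob at (687,270) is untouched and the arm is clear.

```bash
python3 -c "
from station import env
print(env.sign_off())"
```

```text
the job is handed in; nothing more can be done
None
```

I turned the selector three clicks clockwise (71.8° measured, 72° wanted) and let go of it; the iris knob was not touched, the arm is clear, and the job is handed in at about 9 s.

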